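Snap a driver board onto its standoffs and plug it in

ROBOT

A 6-joint arm with a two-finger parallel gripper is mounted at the origin on the work surface. World frame = base frame: x ahead of the robot, y to its left, z up, the work surface at z = 0. Lengths are in mm, angles in rad, forces in N, time in s.
With the tool pointing down it reaches from about 325 to 775 mm from the base axis. Payload 5.5 kg.
Tool frame: the origin (TCP) lies midway between the tips of the shut fingers; the grasp point (between the pads) lies 19 mm behind it; z points along the fingers, x is the direction in which the jaws open and shut, and the axes are right-handed (so a half turn about z gives the same grasp; the last joint's range is limited). The gripper opens to 88 mm and grips with 3 to 60 N. Pads are 20 mm wide; open, the fingers measure 115 mm over their backs; the gripper's body (75 mm by 178 mm) begins 61 mm behind the grasp point.
Start: joints at [1.109, 0.091, 1.231, -0, 1.82, -0.057], TCP at [236.307, 551.521, 222.631] pointing down, gripper open.
Joint ranges: [-2.87, 2.87], [-0.86, 2.18], [0.17, 2.46], [-1.51, 4.65], [0.06, 2.69], [-2.65, 2.65]. Speed limits (rad/s): [2.57, 2.57, 3.01, 3.14, 3.14, 3.14].

INTERFACE

Orientations are given as a unit quaternion [x, y, z, w].
In Python, from station import bot, eyes, hand_in, models gives the robot as it stands.
- The arm moves only by the shell command python3 -m crank 'ROWS' [OPENING]. ROWS is text: rows parted by semicolons, each of 4 numbers parted by spaces: the shift along the tool's x, y, z in mm, then the turn about the tool's z in rad. In form: dx dy dz spin; .... A call has 1 to 5 rows; each row is the pose to reach, as a shift and turn from the pose commanded when the call began, along the tool's axes at that moment; what a row does not reach only later rows make up. A row lasts 1/8 s, in which the tool goes at most 62.5 mm and 10.7 degrees, less where a joint would pass 70% of its speed; a pose out of reach is approached as far as the arm can. A call with a gripper value outside its range is refused whole. OPENING is the finger opening in mm, from 0 to 87.8, set as the call begins (- or left out, the last holds). The fingers move at their own pace and stop on an object; the grip force is fixed at half the most. Time passes only in rows, so rows that repeat a pose let the fingers close. It gives the time, the measured TCP pose, the force and the opening at its end, in the units of the state.
- bot.state(): the state, without advancing time (a new reading comes with each control period).
- eyes.camera(name): name is "scene" or "top"; returns the picture (384x512x3 uint8, red, green, blue); there is no depth.
- eyes.camera_params(name): a dict with "fovy" (degrees; the focal length in pixels is half the picture's height over the tangent of half this angle, whatever the lens; pixels are square), "cx", "cy" (the principal point, pixels), "xyz" and "attitude" of the camera in the world. Camera axes: x right, y up, looking along -z (the intrinsics and any distortion apply to the point x, -y, -z); pixel columns grow to the right and rows downward; lengths in mm; the calibration is good to about 2 mm. A picture is of the moment at which its call begins. camera_params takes no time and is no camera call.
- hand_in(): hands the job in, once; it reports no verdict.
Trained networks look in the newest picture that a camera, given by its name, has taken for a name from the list of things; names that differ only in an ending like _2 or _b are one class to them, and where a whole thing is asked for, a point or a joint stands for the part that bears it (a point fixed in the world has none). Each returns a list of dicts, best first, with "conf" (0 to 1); they miss things now and then, are a little off and sometimes report something else, mostly with a low value. They report only what shows in the picture. A call takes as long as a camera call. They do not tell look-alikes from the thing itself.
- models.recognise(camera, label): "rect" ([left, top, width, height] in pixels, round what is visible of it).
- models.pinpoint(camera, label): "at" ([row, column] in pixels: a listed point, or the origin of a listed thing).
The state is a dict: "t": time; "joints": joint angles; "qd": joint speeds; "effort": joint torques, N m; "ee_pos": TCP position; "tcp_rot": TCP orientation; "ft_force": force on the tool from outside, world axes, zero at the start; "moment": the same for the moment, N m; "opening": finger opening in mm.
Only numpy, scipy, OpenCV 4.12 (cv2) and the standard library are available. Lean on these libraries where they do the work, as an engineer would, in place of code of your own. Each camera call takes 0.05 s, during which the arm holds its last target.

TASK

Take the spare driver board off its foam block by the heatsink and lay it on the four barbed standoffs of the valve base, its gold-striped tongue towards the black sliding connector. Press it down until all four posts have clicked through and the board is fully home on every standoff, then slide the connector all the way home onto the tongue. Leave the small tools and parts lying about where they are.

Things in the scene. Friction and masses are not known exactly. Their poses are not given: they have to be found in the camera images.
- heatsink (a point): Centre of the finned dark metal heatsink in the middle of the circuit board, the part to grasp: 36 x 36 mm in plan, 32 mm high, its centre 16 mm above the board's top face and 19 mm above its underside. Axes as board.
- board: Loose green circuit board, 140 (x) by 110 (y) mm, 3 mm thick, about 0.18 kg. Origin: centre of its underside, at first 22 mm above the table on a foam block. z up; -x points to the gold-striped tongue (60 mm wide, 70 to 88 mm from the centre). The corner areas around (+-38, +-34) mm are bare: press there. Nothing else on it but the heatsink is over 2 mm high.
- hole0 (a point): Centre, at the board's underside, of the 9 mm hole near the board's -x, -y corner (60 mm along x and 45 mm along y from the middle). It belongs on post0.
- hole1 (a point): Centre, at the board's underside, of the 9 mm hole near the board's -x, +y corner (60 mm along x and 45 mm along y from the middle). It belongs on post1.
- hole2 (a point): Centre, at the board's underside, of the 9 mm hole near the board's +x, -y corner (60 mm along x and 45 mm along y from the middle). It belongs on post2.
- hole3 (a point): Centre, at the board's underside, of the 9 mm hole near the board's +x, +y corner (60 mm along x and 45 mm along y from the middle). It belongs on post3.
- valve_base: Fixed aluminium valve base, a plate 130 mm wide and 20 mm thick, carrying four white snap standoffs and, towards its -x end, the sliding black edge connector. Origin on the table in the middle of the four posts; z up, +x is the way from the connector towards the posts; a mounted board has the same axis directions.
- post0 (a point): White snap standoff at the -x, -y corner (60 mm along x, 45 mm along y from the base's origin). Point: centre of its 16 mm shoulder, 34 mm above the table, where the board's underside rests when home. All posts alike. Above it a 6 mm pin tapers to a tip 17 mm up. Its two springy barbs slope out to 6.5 mm either side along the base's x, 4.5 mm above the shoulder.
- post1 (a point): White snap standoff at the -x, +y corner (60 mm along x, 45 mm along y from the base's origin). Point: centre of its 16 mm shoulder, 34 mm above the table, where the board's underside rests when home. Above it a 6 mm pin tapers to a tip 17 mm up. Its two springy barbs slope out to 6.5 mm either side along the base's x, 4.5 mm above the shoulder.
- post2 (a point): White snap standoff at the +x, -y corner (60 mm along x, 45 mm along y from the base's origin). Point: centre of its 16 mm shoulder, 34 mm above the table, where the board's underside rests when home. Above it a 6 mm pin tapers to a tip 17 mm up. A board just laid on the barbs is about 9 mm too high. Once clicked it has 1.5 mm of play.
- post3 (a point): White snap standoff at the +x, +y corner (60 mm along x, 45 mm along y from the base's origin). Point: centre of its 16 mm shoulder, 34 mm above the table, where the board's underside rests when home. Above it a 6 mm pin tapers to a tip 17 mm up. Clicking takes about 5 to 7 N at the hole: 8 to 14 N pressed at the bare corner area beside it.
- connector (a joint): Black edge connector (jaws 76 mm wide) sliding along the base's x: 0 fully back (front face 96 mm from the base's origin, towards -x; fin centre at 111 mm), 0.022 m fully home over the board's tongue. Stiff (about 2.5 N), stays where left. Its slot (3 mm below to 6 mm above the shoulders' level) only passes over the tongue of a board that is down.
- connector_fin (a point): Centre of the grip fin standing on the connector: 12 mm thick along the base's x, 44 mm wide along y, 28 mm high (its foot 14 mm and its top 42 mm above the shoulders' level). It moves with the connector; pinch or push it from above.
- screwdriver: Bystander, loose: black-handled screwdriver, 170 mm long, lying between the two work places. Origin at the middle of its underside.
- hex_key: Bystander, loose: dark L-shaped hex key, 90 mm by 30 mm, 5 mm thick, lying between the two work places. Origin at the middle of its underside.
- fitting: Bystander, loose: small grey pneumatic elbow fitting, about 25 mm, 16 mm high, between the two work places near the robot. Origin at the middle of its underside.
- spare_coil: Bystander, loose: black valve coil, 45 x 22 x 28 mm, beyond the work places. Origin at the middle of its underside.
Things that resemble listed ones, but are neither listed nor needed, are in the scene too. Leave any pink look-alike of the board alone.

How it is judged:
By the outcome, as a careful person would: the job done as asked, in the order asked, and still so for the second after the job is handed in, with the robot touching nothing.
It also fails if it takes over 72 s, if anything falls off the work surface, if the arm or the gripper's body presses on something with over 40 N, if the wrist force passes 120 N, or if a joint passes its speed limit or range.

## Working session

There is one attempt and no reset: what is moved stays moved. The work goes in short steps, Python scripts to look and compute and a shell command to move; the robot and the scene stay as the last step left them, time stands still between calls to the robot, and variables do not carry over. Pictures are saved under pics/ and viewed, and the job is handed in when it is done.

```bash
ls; mkdir -p pics
python3 - <<'E'
from station import bot, eyes
import cv2
print(bot.state())
for n in("scene","top"):
    im=eyes.camera(n); cv2.imwrite(f"pics/{n}0.png",cv2.resize(im[:,:,::-1],None,fx=1.5,fy=1.5,interpolation=cv2.INTER_CUBIC)); print(n,eyes.camera_params(n))
E
```

```text
pics
{'t': 0.0, 'joints': array([ 1.10930945e+00,  9.18714364e-02,  1.23185899e+00, -1.21167068e-06,
        1.81981419e+00, -5.66543998e-02]), 'qd': array([ 0.00073234, -0.00028788,  0.00212284,  0.00022552,  0.00079602,
       -0.00023356]), 'effort': array([-4.15455961e-04, -4.46468389e+01, -4.06436026e+01,  6.99673081e-02,
        2.96750525e-02, -1.36655103e-04]), 'ee_pos': array([236.16387951, 551.24580989, 221.51454973]), 'tcp_rot': array([ 8.34824452e-01,  5.50515379e-01, -8.43593763e-04,  4.90802432e-04]), 'ft_force': array([ 0.40393048, -0.31527258,  0.15556312]), 'moment': array([0.00841217, 0.0188057 , 0.02820414]), 'opening': 87.81957845137929}
scene {'fovy': 42.61287214212878, 'cx': 259.08394161751124, 'cy': 194.4847666414784, 'xyz': array([1096.26093256, -563.11348643,  773.55930013]), 'attitude': array([0.35683978, 0.14572781, 0.34576822, 0.85549583])}
top {'fovy': 56.6209443476342, 'cx': 261.4754500161278, 'cy': 197.69572150477742, 'xyz': array([479.29365374, -79.68942924, 862.21211251]), 'attitude': array([-0.05592131,  0.05446629,  0.71317606, -0.69662482])}
```

View pics/scene0.png

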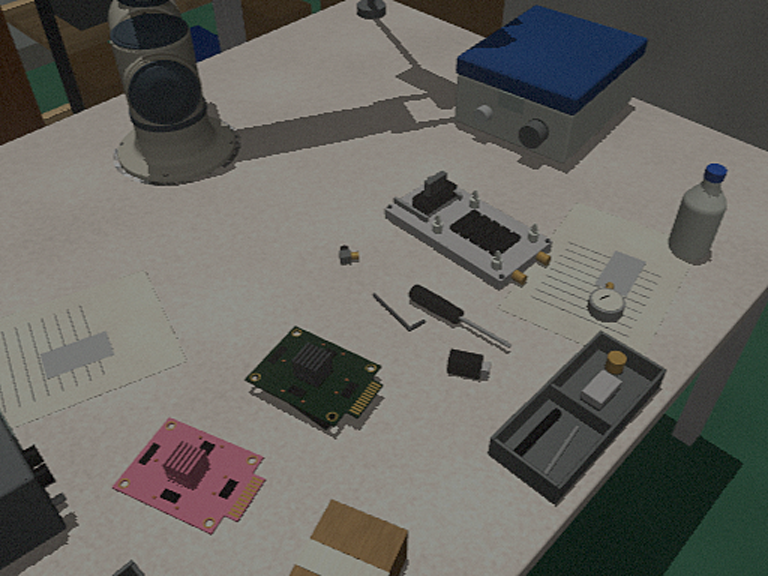

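View pics/top0.png

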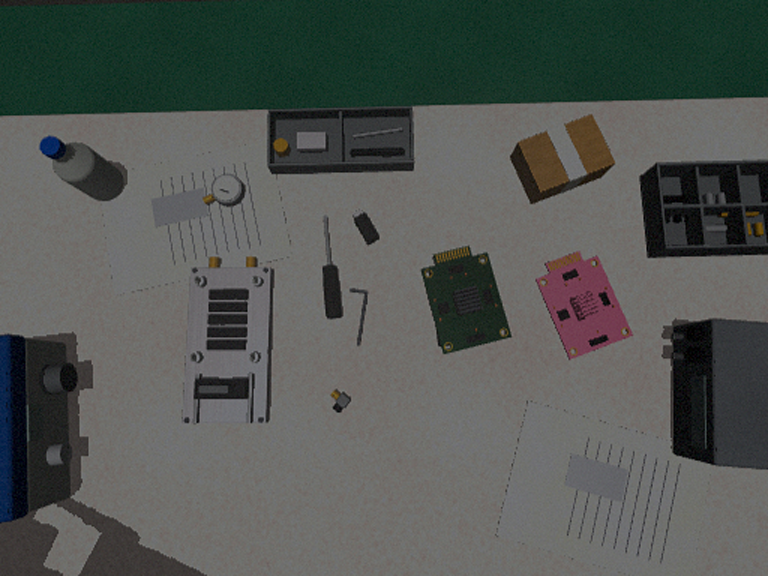

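```bash
cat > h.py <<'E'
import numpy as np, cv2
from scipy.spatial.transform import Rotation as R
from station import bot, eyes, models
def cam(n):
    p=eyes.camera_params(n); f=192/np.tan(np.radians(p["fovy"]/2))
    return p,f,R.from_quat(p["attitude"]).as_matrix()
def ray(n,rc):
    p,f,M=cam(n); d=M@np.array([(rc[1]-p["cx"])/f,-(rc[0]-p["cy"])/f,-1.]); return np.array(p["xyz"]),d/np.linalg.norm(d)
def at_z(n,rc,z):
    o,d=ray(n,rc); return o+d*(z-o[2])/d[2]
def proj(n,P):
    p,f,M=cam(n); q=M.T@(np.asarray(P,float)-p["xyz"]); return np.array([p["cy"]+f*q[1]/q[2],p["cx"]-f*q[0]/q[2]])
def proj(n,P):
    p,f,M=cam(n); q=M.T@(np.asarray(P,float)-p["xyz"]); x=q[0]/-q[2]; y=-q[1]/-q[2]; return np.array([p["cy"]+f*y,p["cx"]+f*x])
def tri(a,b):
    o1,d1=ray("scene",a);o2,d2=ray("top",b)
    t=np.linalg.lstsq(np.c_[d1,-d2],o2-o1,rcond=None)[0]; p=o1+t[0]*d1;q=o2+t[1]*d2
    return (p+q)/2,np.linalg.norm(p-q)
E
python3 - <<'E'
from h import *
np.set_printoptions(precision=1,suppress=True)
print(eyes.camera_params("top").keys())
Z=dict(heatsink=41,board=22,hole0=22,hole1=22,hole2=22,hole3=22,valve_base=0,post0=34,post1=34,post2=34,post3=34,connector_fin=62,connector=34)
eyes.camera("scene");eyes.camera("top")
for l,z in Z.items():
    for c in("scene","top"):
        for r in models.pinpoint(c,l)[:3]:
            print(l,c,np.round(r["conf"],2),np.array(r["at"]),at_z(c,r["at"],z))
print(bot.state()["t"])
E
```

```text
dict_keys(['fovy', 'cx', 'cy', 'xyz', 'attitude'])
heatsink scene 0.9 [245.3 209.4] [ 607.  -197.5   41. ]
heatsink top 0.85 [201.2 389.2] [ 593.4 -376.3   41. ]
heatsink top 0.62 [199.3 311.3] [ 602.1 -195.5   41. ]
board scene 0.93 [313.4 129.6] [ 608.5 -387.2   22. ]
board scene 0.56 [251.  210.6] [ 606.7 -195.9   22. ]
board scene 0.43 [173.7 332.6] [639.2 145.8  22. ]
board top 0.71 [265.2 229.1] [455.1  -0.8  22. ]
board top 0.69 [202.9 386.5] [ 592.1 -376.4   22. ]
hole0 scene 0.98 [347.4 137.6] [ 671.4 -415.9   22. ]
hole0 scene 0.9 [248.8 247. ] [ 653.8 -142.9   22. ]
hole0 scene 0.83 [278.7 218.3] [ 665.7 -229.8   22. ]
hole0 top 0.8 [235.5 379.5] [ 515.4 -354.    22. ]
hole0 top 0.8 [222.4 411.8] [ 544.3 -432.3   22. ]
hole0 top 0.79 [230.8 298.7] [ 530.8 -165.2   22. ]
hole1 scene 0.98 [347.4 137.6] [ 671.4 -415.9   22. ]
hole1 scene 0.9 [248.8 247. ] [ 653.8 -142.9   22. ]
hole1 scene 0.83 [278.7 218.3] [ 665.7 -229.8   22. ]
hole1 top 0.8 [235.5 379.5] [ 515.4 -354.    22. ]
hole1 top 0.8 [222.4 411.8] [ 544.3 -432.3   22. ]
hole1 top 0.79 [230.8 298.7] [ 530.8 -165.2  
[... 1550 characters left out ...]
2 top 0.93 [240.4 172. ] [514.8 129.5  34. ]
post2 top 0.89 [187.8 170.7] [638.6 134.6  34. ]
post3 scene 0.94 [153.5 356. ] [642.4 227.8  34. ]
post3 scene 0.9 [130.9 318.3] [524.4 234.   34. ]
post3 scene 0.69 [144.2 288.3] [505.8 144.1  34. ]
post3 top 0.96 [240.7 128.1] [516.5 231.1  34. ]
post3 top 0.93 [240.4 172. ] [514.8 129.5  34. ]
post3 top 0.89 [187.8 170.7] [638.6 134.6  34. ]
connector_fin scene 0.71 [120.2 290.9] [471.2 190.8  62. ]
connector_fin top 0.94 [260.2 146. ] [471.4 179.4  62. ]Traceback (most recent call last):
  File "<stdin>", line 8, in <module>
ValueError: it knows: board, connector_fin, fitting, heatsink, hex_key, hole, post, screwdriver, spare_coil, valve_base
```

Run:
```python
from h import *
t=eyes.camera("top");s=eyes.camera("scene")
np.save("t0.npy",t);np.save("s0.npy",s)
def crop(im,x0,y0,w,h,k,fn):
    c=cv2.resize(im[y0:y0+h,x0:x0+w,::-1],None,fx=k,fy=k,interpolation=cv2.INTER_CUBIC); c=cv2.convertScaleAbs(c,alpha=1.6)
    for x in range(0,w,10): cv2.putText(c,str(x0+x),(x*k,8),0,.3,(0,0,255)); cv2.line(c,(x*k,8),(x*k,12),(0,0,255))
    for y in range(0,h,10): cv2.putText(c,str(y0+y),(0,y*k+4),0,.3,(0,0,255))
    cv2.imwrite(fn,c)
crop(t,110,165,90,130,5,"pics/c1.png")
crop(s,250,105,130,90,6,"pics/c2.png")
crop(t,260,155,165,90,5 if 0 else 4,"pics/c3.png")
crop(s,150,200,120,100,6,"pics/c4.png")
```

```text
(no output)
```

View pics/c1.png

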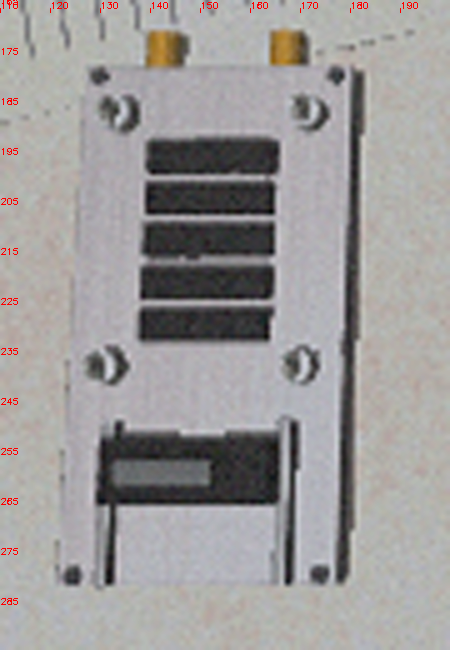

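View pics/c2.png

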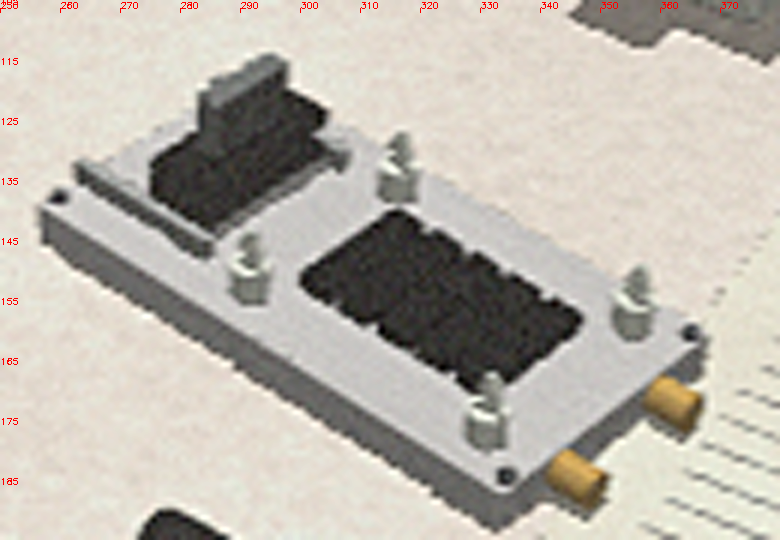

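View pics/c3.png

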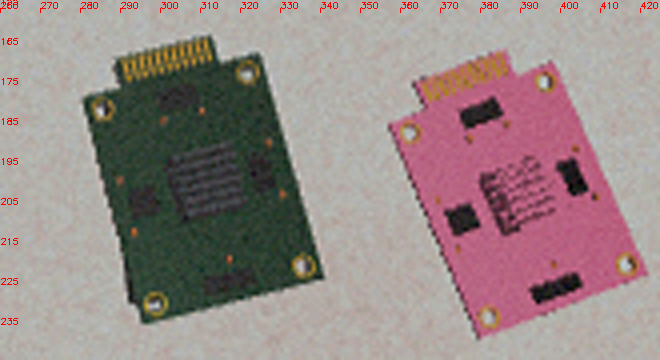

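View pics/c4.png

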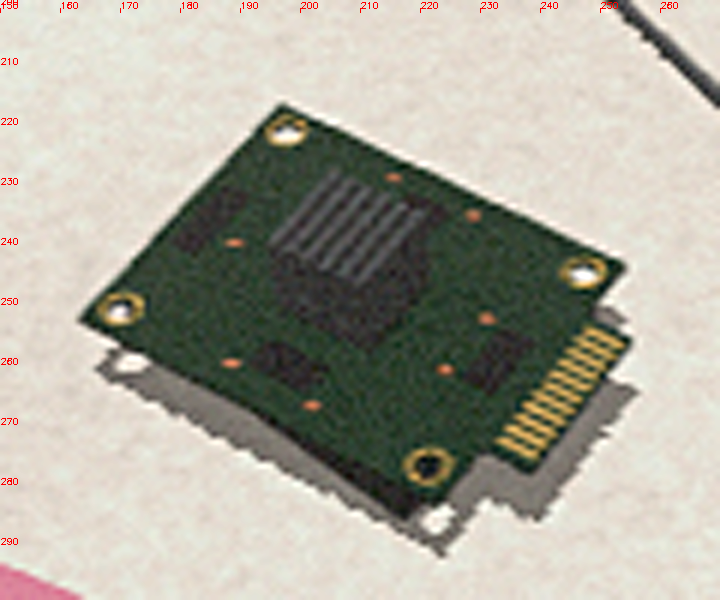

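```bash
cat >> h.py <<'E'
def tile(im,cs,k,half,fn,cols):
    ts=[]
    for (r,c) in cs:
        r0=int(round(r))-half;c0=int(round(c))-half;w=2*half+1
        a=cv2.convertScaleAbs(cv2.resize(im[r0:r0+w,c0:c0+w,::-1],None,fx=k,fy=k,interpolation=cv2.INTER_CUBIC),alpha=1.7)
        for j in range(0,w,2):
            cv2.putText(a,str(c0+j),(int((j+.5)*k)-8,8),0,.3,(0,0,255)); cv2.line(a,(int((j+.5)*k),10),(int((j+.5)*k),14),(0,0,255))
            cv2.putText(a,str(r0+j),(0,int((j+.5)*k)+4),0,.3,(0,0,255)); cv2.line(a,(20,int((j+.5)*k)),(24,int((j+.5)*k)),(0,0,255))
        ts.append(cv2.copyMakeBorder(a,1,1,1,1,0,value=(255,0,0)))
    rows=[np.hstack(ts[i:i+cols]) for i in range(0,len(ts),cols)]
    cv2.imwrite(fn,np.vstack(rows))
E
python3 - <<'E'
from h import *
t=np.load("t0.npy");s=np.load("s0.npy")
tile(t,[(187,133),(187,171),(237,131),(237,170)],22,6,"pics/d1.png",2)
tile(s,[(131,316),(145,291),(153,355),(171,331)],18,8,"pics/d2.png",2)
E
```

```text
(no output)
```

View pics/d1.png

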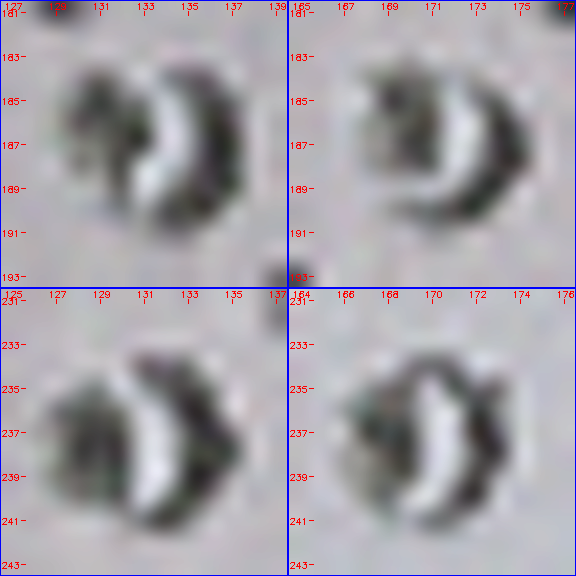

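View pics/d2.png

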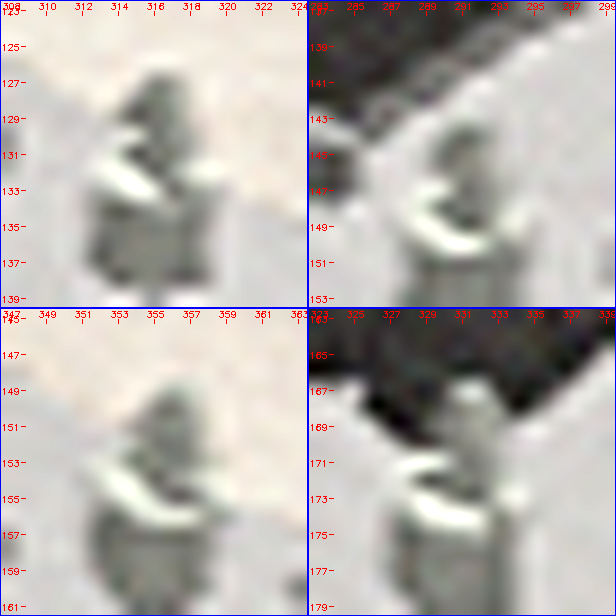

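Run:
```python
from h import *
np.set_printoptions(precision=1,suppress=True)
P=np.array([[-60,-45],[-60,45],[60,-45],[60,45]])
top=[(237.5,168.3),(237.5,129.4),(187,169.8),(187,131.5)]
sc=[(148,291.3),(131.6,316),(172.6,331),(154.4,355.3)]
for a,b in zip(top,sc):
    print(at_z("top",a,34),at_z("scene",b,34),*tri(b,a))
def kab(A,B):
    ma,mb=A.mean(0),B.mean(0); H=(A-ma).T@(B-mb); th=np.arctan2(H[0,1]-H[1,0],H[0,0]+H[1,1]); c,s=np.cos(th),np.sin(th)
    r=np.array([[c,-s],[s,c]]); tt=mb-r@ma; return tt,th,(A@r.T+tt-B)
for n,l in(("top",top),("scene",sc)):
    B=np.array([at_z(n,x,34)[:2] for x in l]); tt,th,res=kab(P,B); print(n,tt,round(th,4),res.round(1).tolist())
# board
H=np.array([[-60,-45],[-60,45],[60,-45],[60,45]])
# board -x = tongue (world +x). hole0=-x,-y 
# from crops: tongue-left hole top c3 (103,110), tongue-right(247,71), far-left(153,304), far-right(303,266)
g=lambda X,Y:(155+(Y+.5)/4-.5,260+(X+.5)/4-.5)
g4=lambda X,Y:(200+(Y+.5)/6-.5,150+(X+.5)/6-.5)
# tongue direction +x world; board +y = world -y  => hole0(-y) is world +y (image left)
top=[g(103,110),g(247,71),g(153,304),g(303,266)]
sc=[g4(583,272),g4(428,467),g4(287,130),g4(121,309)]
for n,l in(("top",top),("scene",sc)):
    B=np.array([at_z(n,x,25)[:2] for x in l]); print(B.tolist()); tt,th,res=kab(H,B); print(n,tt,round(th,4),res.round(1).tolist())
```

```text
[521.7 138.2  34. ] [520.4 138.3  34. ] [521.4 137.6  35.1] 0.7250599388423211
[523.8 228.3  34. ] [522.1 227.9  34. ] [523.3 227.3  35.2] 1.3690526391458866
[640.6 136.7  34. ] [641.7 134.9  34. ] [640.7 136.9  32.2] 0.6547040212745332
[642.7 227.5  34. ] [643.2 224.   34. ] [642.4 227.3  32. ] 2.1438092865978993
top [582.2 182.7] -0.0148 [[-0.2, 0.4], [-0.9, 0.2], [1.0, 0.1], [0.1, -0.7]]
scene [581.8 181.3] -0.0259 [[0.3, -0.5], [0.9, -0.0], [-1.0, -0.2], [-0.2, 0.7]]
[[647.573139151735, -137.56700936848557], [669.3728660970673, -224.83739006781252], [531.1053471258588, -162.94477448581102], [551.31780292022, -251.94277574256097]]
top [ 599.8 -194.3] -2.9164 [[0.7, 0.5], [-1.0, 0.0], [0.2, -0.9], [0.1, 0.4]]
[[648.3257089746276, -138.01850804363755], [668.8135234412089, -225.85682880722845], [531.122599714203, -164.0802782317637], [551.7510121586911, -252.5441211973805]]
scene [ 600.  -195.1] -2.9174 [[0.2, 0.1], [-0.3, 0.2], [0.4, -0.5], [-0.2, 0.2]]
```

The candidates for the board are two. The green one is at top px (row 199, col 311) and scene px (245, 209); the pink look-alike is at top (201, 389) and scene (313, 130). The enlarged crop shows the green one with a dark finned heatsink and a gold tongue, on the foam, so that's the board. The pink one stays where it is. There is only one valve base, at top (212, 150). My pixel picks from both cameras agree to about 1 mm.

```bash
cat >> h.py <<'E'
def tool(st=None):
    st=st or bot.state(); M=R.from_quat(st["tcp_rot"]).as_matrix(); return np.array(st["ee_pos"]),M,np.arctan2(M[1,0],M[0,0])
def go(x,y,z,yaw):
    p,M,yw=tool(); d=M.T@(np.array([x,y,z])-p); s=-(yaw-yw)
    print("at",p.round(1),"yaw",round(yw,4),"-> rows",d.round(1),"spin",round(s,4),"or",round(s-np.sign(s)*2*np.pi,4))
E
python3 - <<'E'
from h import *
g=lambda X,Y:at_z("top",(165+(Y+.5)/5-.5,110+(X+.5)/5-.5),20)[:2]
def yaw(a,b): d=b-a; return np.arctan2(d[1],d[0])
for lo,hi in(((60,582),(85,68)),((337,582),(352,68)),((72,575),(99,75)),((320,573),(337,75))):
    a,b=g(*lo),g(*hi); print(a,b,yaw(a,b))
g2=lambda X,Y:at_z("scene",(105+(Y+.5)/6-.5,250+(X+.5)/6-.5),20)[:2]
a,b=g2(58,196),g2(507,476);print(a,b,yaw(a,b))
b2=g2(690,332);print(b2,yaw(b,b2)-np.pi/2)
go(600,-194.7,120,-1.346)
E
```

```text
[424.88485997 248.12180842] [667.4315837 245.2330083] -0.011909719897667039
[421.95233023 120.03324376] [664.33131997 116.11133539] -0.016179480531782035
[427.92147388 242.68637688] [663.81276375 238.33948061] -0.018425454959553597
[426.19638354 127.95172851] [661.05278046 123.31392281] -0.019744844292956167
[424.84779484 128.1160063 ] [661.28044741 123.23266529] -0.020651321753659954
[662.21746339 237.64662268] -0.008189516771621497
at [236.3 551.5 222.6] yaw 1.166 -> rows [-542.7  628.2  102.6] spin 2.512 or -3.7711
```

```bash
python3 -m crank '-40 46 8 0.18; -80 92 16 0.36; -120 138 24 0.54; -160 184 32 0.72; -200 230 40 0.90' 80
python3 - <<'E'
from h import *
go(600,-194.7,120,-1.346)
E
```

```text
t: 2.12
ee_pos: [369.4, 275.4, 182.6]
tcp_rot: [0.992, 0.13, 0.0, -0.0]
ft_force: [0.9, -0.7, -0.6]
opening: 80.4
at [369.4 275.4 182.6] yaw 0.2605 -> rows [101.6 513.6  62.6] spin 1.6065 or -4.6767
```

```bash
python3 -m crank '11 57 7 0.18; 22 114 14 0.36; 33 171 21 0.54; 45 228 28 0.72; 56 285 35 0.90'
python3 - <<'E'
from h import *
go(600,-194.7,120,-1.346)
E
```

```text
t: 2.75
ee_pos: [498.6, 15.0, 147.7]
tcp_rot: [0.949, -0.315, 0.0, -0.0]
ft_force: [0.3, 0.0, 0.2]
opening: 79.9
at [498.6  15.  147.7] yaw -0.6401 -> rows [206.6 107.6  27.8] spin 0.7059 or -5.5772
```

```bash
python3 -m crank '51 26 7 0.176; 102 53 14 0.353; 153 80 21 0.53; 206.6 107.6 27.8 0.7059; 206.6 107.6 27.8 0.7059'
python3 - <<'E'
from h import *
go(600,-194.7,30,-1.346)
for n in("top","scene"): cv2.imwrite(f"pics/e_{n}.png",cv2.resize(eyes.camera(n)[:,:,::-1],None,fx=1.5,fy=1.5))
E
```

```text
t: 3.38
ee_pos: [600.4, -195.8, 116.6]
tcp_rot: [0.782, -0.623, -0.002, 0.001]
ft_force: [-1.5, 1.3, -1.5]
opening: 80.2
at [ 600.4 -195.8  116.6] yaw -1.3457 -> rows [-1.  -0.2 86.6] spin 0.0003 or -6.2829
```

View pics/e_scene.png

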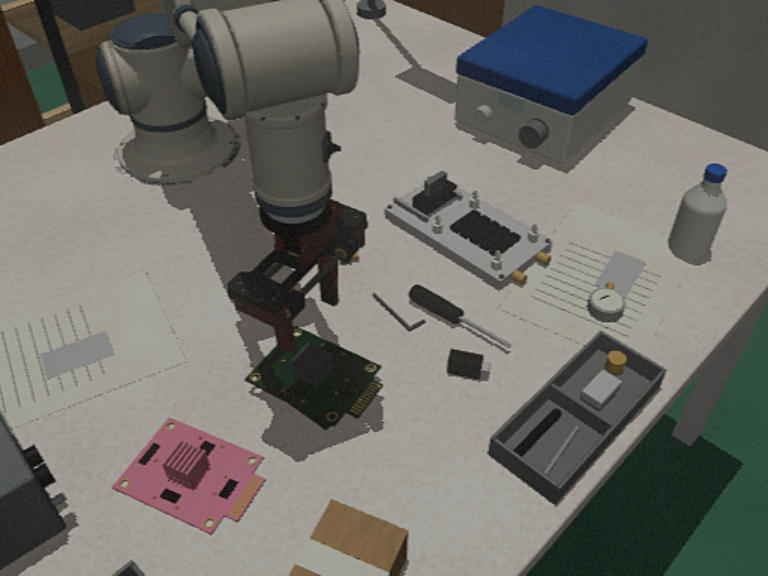

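The gripper is straddling the green board's heatsink at scene (310, 350), with the jaws along the board's y.

```bash
python3 -m crank '-1 0 30 0; -1 0 55 0; -1 0 75 0; -1 0 83 0; -1 0 83 0'
python3 - <<'E'
from h import *
go(600,-194.7,30,-1.346)
E
```

```text
t: 4.1
ee_pos: [600.3, -190.8, 37.0]
tcp_rot: [0.784, -0.621, -0.0, -0.0]
ft_force: [0.1, 0.2, -0.3]
opening: 80.4
at [ 600.3 -190.8   37. ] yaw -1.3392 -> rows [3.7 1.2 7. ] spin 0.0068 or -6.2764
```

```bash
python3 -m crank '0 0 0 0; 0 0 0 0'
python3 - <<'E'
from h import *
go(600,-194.7,30,-1.346)
print(bot.state()["qd"].round(3))
E
```

```text
t: 4.35
ee_pos: [600.9, -191.5, 38.0]
tcp_rot: [0.784, -0.621, 0.001, -0.0]
ft_force: [0.0, 0.2, -0.2]
opening: 79.7
at [ 600.9 -191.5   38. ] yaw -1.3399 -> rows [2.9 1.7 8. ] spin 0.0061 or -6.2771
[-0.002  0.003  0.004  0.002 -0.002 -0.003]
```

```bash
python3 -m crank '3 1.5 4 0.006; 3 1.5 8 0.006; 3 1.5 8 0.006; 3 1.5 8 0.006'
python3 - <<'E'
from h import *
for i in range(3): go(600,-194.7,30,-1.346); eyes.camera("top")
E
```

```text
t: 4.85
ee_pos: [599.6, -194.5, 28.7]
tcp_rot: [0.782, -0.623, -0.0, 0.0]
ft_force: [0.5, 0.2, 0.5]
opening: 80.1
at [ 599.6 -194.5   28.7] yaw -1.3459 -> rows [ 0.3 -0.4 -1.3] spin 0.0001 or -6.2831
at [ 599.6 -194.5   28.8] yaw -1.3459 -> rows [ 0.3 -0.3 -1.2] spin 0.0001 or -6.2831
at [ 599.7 -194.5   28.9] yaw -1.3459 -> rows [ 0.3 -0.3 -1.1] spin 0.0001 or -6.2831
```

Aligned, so I'll raise 1 mm and close.

```bash
python3 -m crank '0 0 -1 0; 0 0 -1 0; 0 0 -1 0; 0 0 -1 0; 0 0 -1 0' 20; python3 -m crank '0 0 0 0; 0 0 0 0; 0 0 0 0'
python3 - <<'E'
from h import *
go(600,-194.7,30,-1.346)
E
```

```text
t: 5.62
ee_pos: [599.6, -194.5, 29.8]
tcp_rot: [0.782, -0.623, -0.0, 0.0]
ft_force: [0.5, -0.0, 0.7]
opening: 36.0
t: 6.0
ee_pos: [599.6, -194.5, 29.8]
tcp_rot: [0.782, -0.623, -0.0, 0.0]
ft_force: [-1.0, 0.2, -0.8]
opening: 35.9
at [ 599.6 -194.5   29.8] yaw -1.3459 -> rows [ 0.2 -0.4 -0.2] spin 0.0001 or -6.2831
```

```bash
python3 -m crank '0 0 -10 0; 0 0 -30 0; 0 0 -60 0; 0 0 -90 0; 0 0 -110 0'
python3 - <<'E'
from h import *
go(582,182.2,140,1.551)
for n in("top","scene"):
    im=eyes.camera(n); np.save(f"{n}1.npy",im); cv2.imwrite(f"pics/f_{n}.png",cv2.resize(im[:,:,::-1],None,fx=1.5,fy=1.5))
E
```

```text
t: 6.62
ee_pos: [600.3, -194.7, 143.3]
tcp_rot: [0.782, -0.623, 0.002, -0.001]
ft_force: [0.2, -0.0, -1.2]
opening: 35.5
at [ 600.3 -194.7  143.3] yaw -1.3459 -> rows [-371.5  -66.2    2.8] spin -2.8969 or 3.3863
```

View pics/f_scene.png

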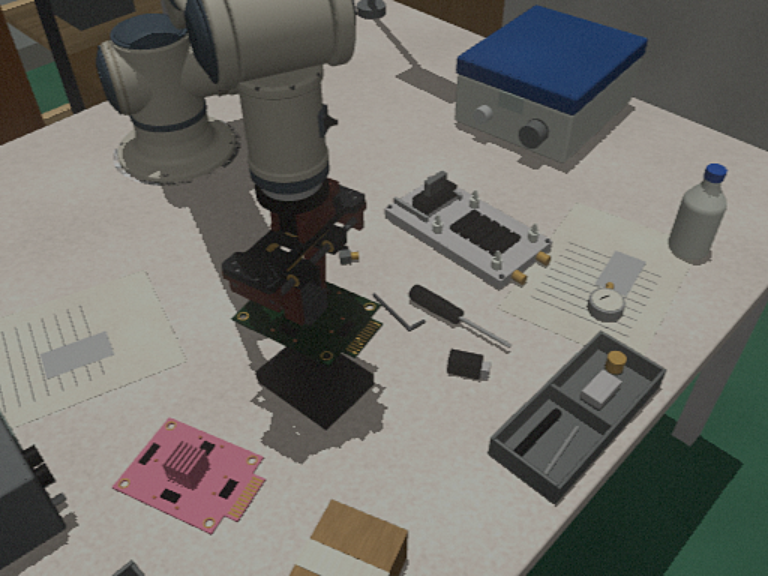

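The board is in the gripper, clear of the foam. Next I carry it to the base, turning it as it goes.

```bash
python3 -m crank '-18 -3 0 -0.15; -41 -7 0 -0.33; -64 -11 0 -0.51; -87 -15 0 -0.69; -110 -19 0 -0.87'
python3 - <<'E'
from h import *
go(582,182.2,140,1.551)
E
```

```text
t: 7.35
ee_pos: [592.9, -82.2, 138.3]
tcp_rot: [0.973, -0.233, -0.001, 0.0]
ft_force: [0.5, 0.8, -2.2]
opening: 35.6
at [592.9 -82.2 138.3] yaw -0.47 -> rows [-129.5 -230.8   -1.5] spin -2.021 or 4.2622
```

```bash
python3 -m crank '-11.5 -21 -1 -0.18; -23 -42 -1 -0.36; -34.5 -63 -1 -0.54; -46 -84 -1 -0.72; -57.5 -105 -1 -0.90'
python3 - <<'E'
from h import *
go(582,182.2,140,1.551)
E
```

```text
t: 7.98
ee_pos: [590.0, 37.4, 139.3]
tcp_rot: [0.977, 0.213, -0.001, -0.0]
ft_force: [-0.7, 0.8, -2.0]
opening: 36.0
at [590.   37.4 139.3] yaw 0.43 -> rows [  53.1 -134.9   -0.6] spin -1.121 or 5.1622
```

```bash
python3 -m crank '9 -22 -1 -0.18; 18 -44 -1 -0.36; 27 -66 -1 -0.54; 36 -88 -1 -0.72; 44 -110 -1 -0.90'
python3 - <<'E'
from h import *
go(582,182.2,140,1.551)
E
```

```text
t: 8.6
ee_pos: [584.8, 155.7, 140.3]
tcp_rot: [0.787, 0.617, -0.001, -0.001]
ft_force: [0.3, -0.7, -1.4]
opening: 35.8
at [584.8 155.7 140.3] yaw 1.33 -> rows [25.1 -9.1  0.3] spin -0.221 or 6.0622
```

```bash
python3 -m crank '10 -4 0 -0.11; 20 -7 0 -0.19; 25 -9 0 -0.221; 25 -9 0 -0.221; 25 -9 0 -0.221'; python3 -m crank '0 0 20 0; 0 0 35 0; 0 0 35 0; 0 0 35 0'
python3 - <<'E'
from h import *
go(582,182.2,80,1.551)
for n in("top","scene"):
    im=eyes.camera(n); np.save(f"{n}2.npy",im); cv2.imwrite(f"pics/g_{n}.png",cv2.convertScaleAbs(cv2.resize(im[100:300,60:360,::-1] if n=="top" else im[60:260,200:450,::-1],None,fx=2.6,fy=2.6),alpha=1.5))
E
```

```text
t: 9.22
ee_pos: [582.8, 181.0, 141.5]
tcp_rot: [0.717, 0.697, -0.0, -0.0]
ft_force: [0.3, -0.1, -1.7]
opening: 35.7
t: 9.72
ee_pos: [582.8, 181.4, 106.7]
tcp_rot: [0.716, 0.698, -0.0, -0.0]
ft_force: [0.7, 0.1, -1.7]
opening: 36.0
at [582.8 181.4 106.7] yaw 1.545 -> rows [ 0.8 -0.8 26.7] spin -0.006 or 6.2772
```

View pics/g_scene.png

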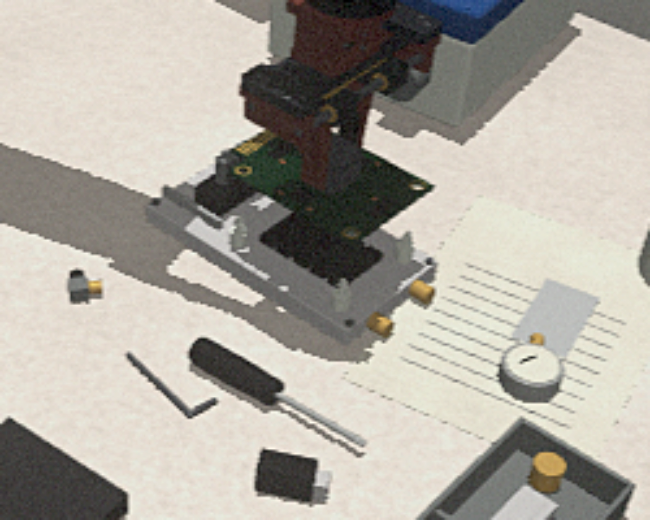

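View pics/g_top.png

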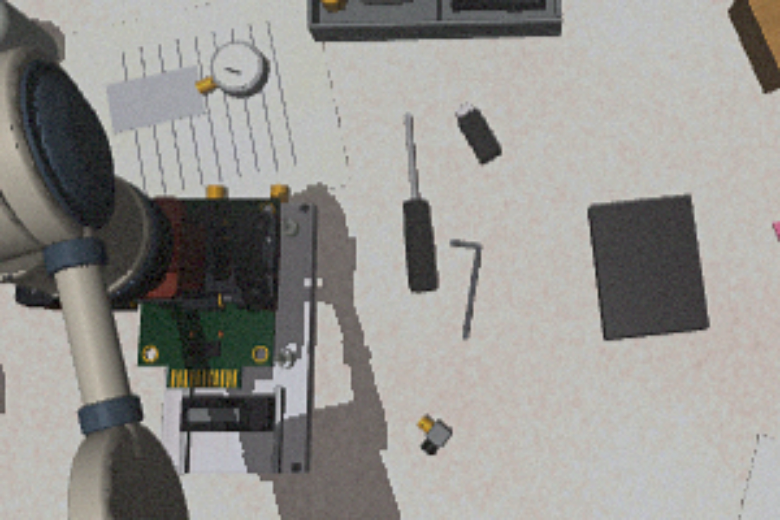

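Run:
```python
from h import *
t=np.load("top2.npy");s=np.load("scene2.npy")
tile(t,[(236,117.5),(236,160)],22,6,"pics/i1.png",2)
tile(s,[(125,294),(131,360),(149.5,335)],22,6,"pics/i2.png",3)
```

```text
(no output)
```

View pics/i1.png

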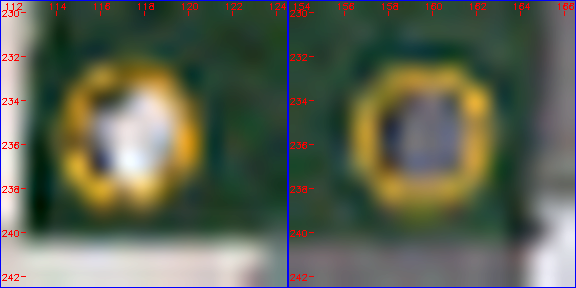

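View pics/i2.png

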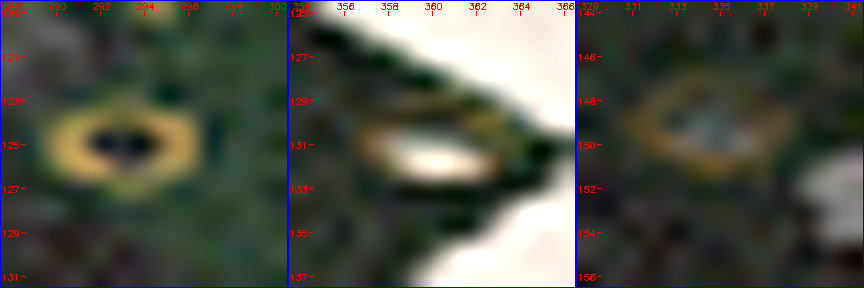

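Run:
```python
from h import *
np.set_printoptions(precision=1,suppress=True)
def kab(A,B):
    A=np.array(A,float);B=np.array(B);ma,mb=A.mean(0),B.mean(0); H=(A-ma).T@(B-mb); th=np.arctan2(H[0,1]-H[1,0],H[0,0]+H[1,1]); c,s=np.cos(th),np.sin(th)
    r=np.array([[c,-s],[s,c]]); tt=mb-r@ma; return tt,th,(A@r.T+tt-B)
for z in (100.4,101.9,103.4):
    T=[at_z("top",p,z)[:2] for p in((235.6,159.5),(235.5,117.4))]; S=[at_z("scene",p,z)[:2] for p in((125,293),(149.3,334.6),(130.7,360.3))]
    print(z,*kab([[-60,-45],[-60,45]],T)); print("  sc",*kab([[-60,-45],[60,-45],[60,45]],S))
print(tri((125,293),(235.6,159.5)))
```

```text
100.4 [583.9 182.9] -0.025732873900542536 [[-0.  -0.1]
 [ 0.   0.1]]
  sc [582.1 183.4] -0.019960311425631806 [[ 0.7 -0. ]
 [-0.7  0.8]
 [-0.  -0.8]]
101.9 [583.8 182.4] -0.025732873900542408 [[-0.  -0.2]
 [ 0.   0.2]]
  sc [583.2 181.8] -0.01996031142563166 [[ 0.5 -0.1]
 [-0.6  0.8]
 [ 0.1 -0.7]]
103.4 [583.7 181.9] -0.025732873900542276 [[-0.  -0.3]
 [ 0.   0.3]]
  sc [584.3 180.2] -0.019960311425632656 [[ 0.3 -0.1]
 [-0.5  0.7]
 [ 0.2 -0.6]]
(array([522.3, 138.5, 102.1]), np.float64(1.332034434032705))
```

```bash
python3 -m crank '0.1 -1.3 15 -0.004; 0.1 -1.3 30 -0.004; 0.1 -1.3 40 -0.004; 0.1 -1.3 44 -0.004; 0.1 -1.3 44 -0.004'
python3 - <<'E'
from h import *
eyes.camera("top");eyes.camera("top")
go(582,182.2,51,1.551)
for n in("top","scene"):
    im=eyes.camera(n); np.save(f"{n}3.npy",im)
t=np.load("top3.npy");s=np.load("scene3.npy")
def crop(im,x0,y0,w,h,k,fn):
    cv2.imwrite(fn,cv2.convertScaleAbs(cv2.resize(im[y0:y0+h,x0:x0+w,::-1],None,fx=k,fy=k,interpolation=cv2.INTER_CUBIC),alpha=1.7))
crop(s,250,105,130,90,6,"pics/j_s.png");crop(t,100,215,90,60,7,"pics/j_t.png")
E
```

```text
t: 10.45
ee_pos: [581.4, 181.5, 62.4]
tcp_rot: [0.715, 0.699, -0.0, -0.0]
ft_force: [0.2, -0.6, -1.8]
opening: 35.9
at [581.8 181.7  63.4] yaw 1.5491 -> rows [ 0.5  0.2 12.4] spin -0.0019 or 6.2813
```

View pics/j_s.png

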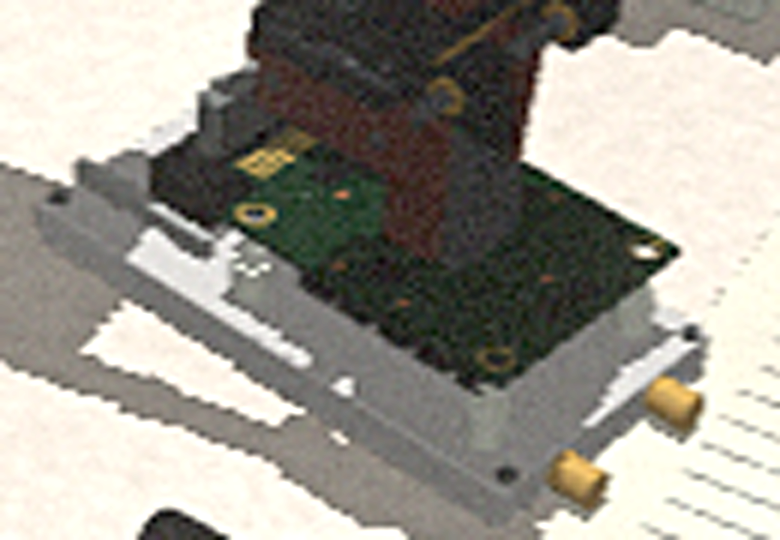

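View pics/j_t.png

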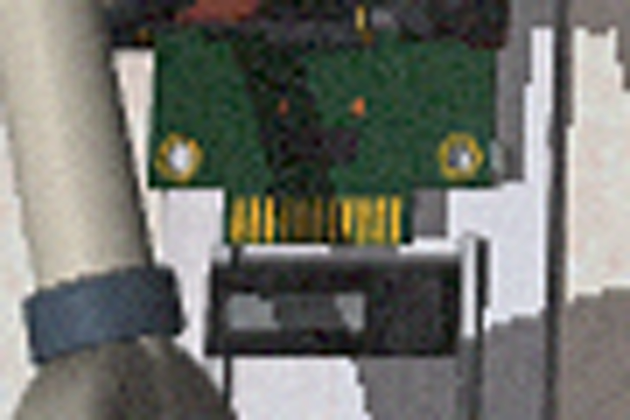

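```bash
python3 -m crank '0.3 0.2 3 -0.002; 0.3 0.2 6 -0.002; 0.3 0.2 6 -0.002; 0.3 0.2 6 -0.002'
python3 - <<'E'
from h import *
eyes.camera("top");eyes.camera("top")
go(582,182.2,51,1.551); st=bot.state(); print(st["ft_force"].round(1),st["moment"].round(2))
for n in("top","scene"):
    im=eyes.camera(n); np.save(f"{n}3.npy",im)
t=np.load("top3.npy");s=np.load("scene3.npy")
tile(t,[(238,126),(237,167)],22,6,"pics/k1.png",2)
tile(s,[(142,293),(147.5,358),(166.5,332)],20,6,"pics/k2.png",3)
E
```

```text
t: 11.15
ee_pos: [581.7, 181.9, 56.8]
tcp_rot: [0.714, 0.7, -0.0, -0.0]
ft_force: [-0.3, 0.3, -1.7]
opening: 36.0
at [581.8 181.9  56.9] yaw 1.5511 -> rows [0.3 0.2 5.9] spin 0.0001 or -6.2831
[ 0.  -0.7 -1.7] [ 0.03  0.   -0.  ]
```

View pics/k1.png

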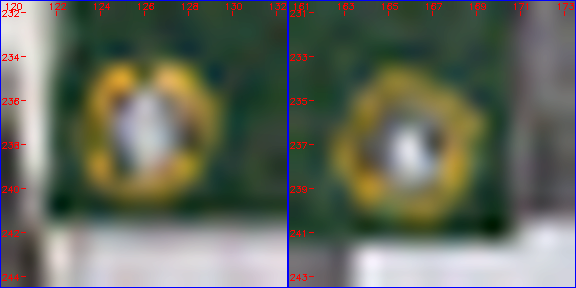

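View pics/k2.png

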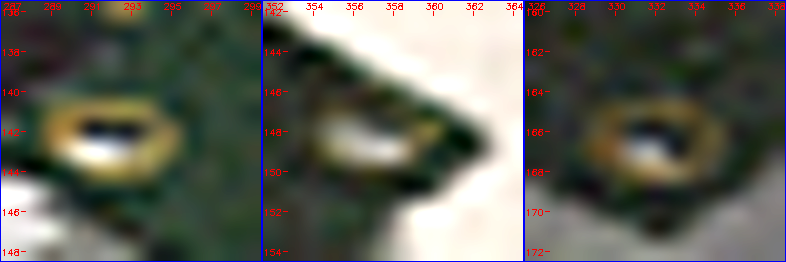

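The pin tips show centred in the holes and there's no contact force, so I'll lower onto the barbs.

```bash
python3 -m crank '0.2 0 2 0; 0.2 0 4 0; 0.2 0 4 0';python3 -m crank '0 0 1 0; 0 0 2 0; 0 0 2 0;0 0 2 0'
python3 - <<'E'
from h import *
eyes.camera("top")
go(582,182.2,51,1.551); st=bot.state(); print(st["ft_force"].round(1),st["moment"].round(2))
E
```

```text
t: 11.72
ee_pos: [581.5, 182.0, 52.4]
tcp_rot: [0.714, 0.7, -0.0, -0.0]
ft_force: [-0.9, 0.4, -1.6]
opening: 35.9
t: 12.22
ee_pos: [581.5, 181.9, 51.0]
tcp_rot: [0.714, 0.7, -0.0, -0.0]
ft_force: [-3.6, -1.8, 1.7]
opening: 35.8
at [581.5 181.9  51. ] yaw 1.5511 -> rows [0.3 0.5 0. ] spin 0.0001 or -6.2831
[-4.1 -2.1  2.4] [-0.3   0.78  0.02]
```

```bash
python3 -m crank '-0.3 -0.6 0 0; -0.3 -0.6 0 0;-0.3 -0.6 0 0'
python3 - <<'E'
from h import *
eyes.camera("top")
go(582,182.2,51,1.551); st=bot.state(); print(st["ft_force"].round(1),st["moment"].round(2))
E
```

```text
t: 12.65
ee_pos: [581.4, 181.9, 51.0]
tcp_rot: [0.714, 0.7, 0.0, 0.0]
ft_force: [-2.3, -1.2, 0.6]
opening: 35.9
at [581.3 181.8  51. ] yaw 1.5511 -> rows [ 0.4  0.7 -0. ] spin 0.0001 or -6.2831
[-1.7 -0.4  1.9] [-0.14  0.33 -0.04]
```

```bash
python3 -m crank '-0.1 -0.5 0.5 0; -0.1 -0.5 0.5 0;-0.1 -0.5 0.5 0'
python3 - <<'E'
from h import *
eyes.camera("top")
go(582,182.2,51,1.551); st=bot.state(); print(st["ft_force"].round(1),st["moment"].round(2))
E
```

```text
t: 13.08
ee_pos: [581.2, 181.8, 50.8]
tcp_rot: [0.714, 0.7, 0.001, 0.0]
ft_force: [2.1, 0.1, 2.7]
opening: 36.0
at [581.2 181.8  50.8] yaw 1.5511 -> rows [ 0.4  0.8 -0.2] spin 0.0001 or -6.2831
[ 1.5 -0.7  2.3] [-0.02 -0.23  0.02]
```

```bash
python3 -m crank '0 0.2 0 0; 0 0.2 0 0; 0 0.2 0 0; 0 0.2 0 0' 60;python3 -m crank '0 0 -10 0; 0 0 -30 0; 0 0 -50 0; 0 0 -50 0;0 0 -50 0'
python3 - <<'E'
from h import *
eyes.camera("top")
go(582,182.2,51,1.551); st=bot.state(); print(st["ft_force"].round(1),st["moment"].round(2))
for n in("top","scene"):
    im=eyes.camera(n); np.save(f"{n}4.npy",im)
t=np.load("top4.npy");s=np.load("scene4.npy")
def crop(im,x0,y0,w,h,k,fn):
    cv2.imwrite(fn,cv2.convertScaleAbs(cv2.resize(im[y0:y0+h,x0:x0+w,::-1],None,fx=k,fy=k,interpolation=cv2.INTER_CUBIC),alpha=1.7))
crop(s,250,105,130,90,6,"pics/l_s.png");crop(t,100,165,100,110,5,"pics/l_t.png")
E
```

```text
t: 13.62
ee_pos: [580.7, 181.7, 50.1]
tcp_rot: [0.714, 0.7, -0.0, -0.0]
ft_force: [0.3, -0.3, -0.3]
opening: 60.1
t: 14.25
ee_pos: [580.8, 181.7, 100.4]
tcp_rot: [0.714, 0.7, 0.0, 0.0]
ft_force: [-0.1, -0.4, 0.0]
opening: 59.9
at [580.5 181.6  99.7] yaw 1.5511 -> rows [ 0.7  1.5 48.7] spin 0.0001 or -6.283
[ 0.2  0.7 -0.5] [ 0.   -0.04  0.03]
```

View pics/l_s.png

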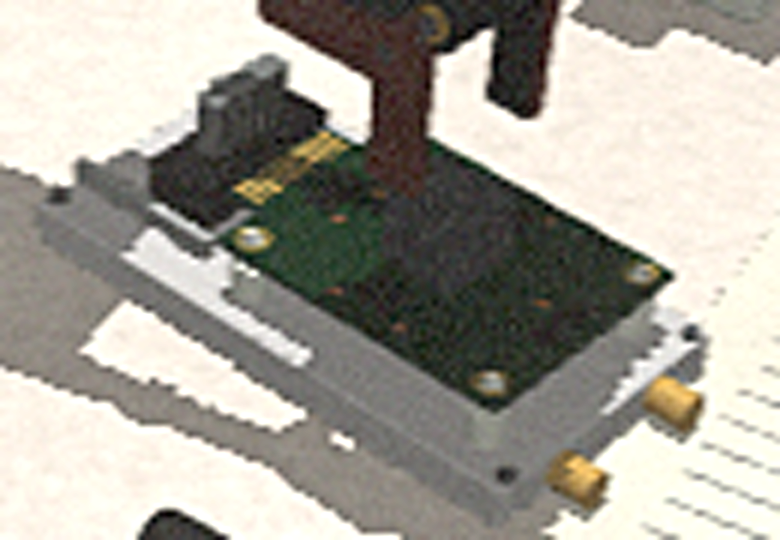

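View pics/l_t.png

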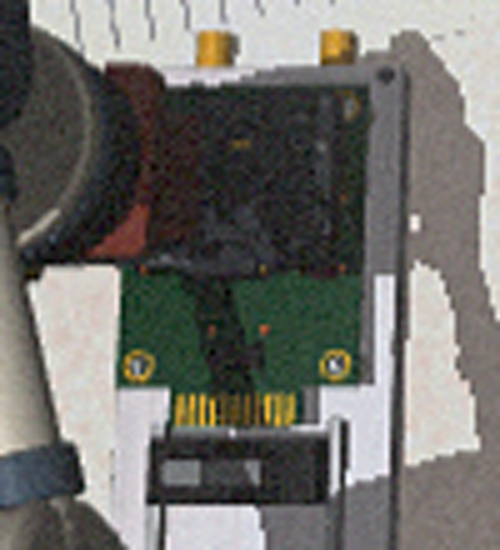

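The board now lies on the barbs with all four pins in their holes. I'll press with the fingers 54 mm apart, so that each press covers both (±38, ±34) areas of one end.

```bash
python3 -m crank '0.5 20 0 0; 0.5 38.6 0 0; 0.5 38.6 0 0; 0.5 38.6 0 0' 54; python3 -m crank '0 0 20 0; 0 0 40 0; 0 0 45 0; 0 0 45 0'
python3 - <<'E'
from h import *
eyes.camera("top")
go(619.4,181.5,46,1.553); st=bot.state(); print(st["ft_force"].round(1),st["opening"])
s=eyes.camera("scene");cv2.imwrite("pics/m.png",cv2.convertScaleAbs(cv2.resize(s[95:195,250:380,::-1],None,fx=6,fy=6,interpolation=cv2.INTER_CUBIC),alpha=1.7))
E
```

```text
t: 14.9
ee_pos: [618.8, 181.4, 99.7]
tcp_rot: [0.714, 0.7, -0.001, -0.0]
ft_force: [-0.4, -0.8, 0.7]
opening: 53.8
t: 15.4
ee_pos: [618.8, 181.3, 54.2]
tcp_rot: [0.714, 0.7, -0.001, -0.0]
ft_force: [-0.4, 0.4, -0.2]
opening: 54.3
at [619.3 181.4  55.3] yaw 1.5511 -> rows [0.1 0.1 9.3] spin -0.0019 or 6.2813
[ 0.7 -1.2 -1.1] 54.10410548315871
```

View pics/m.png

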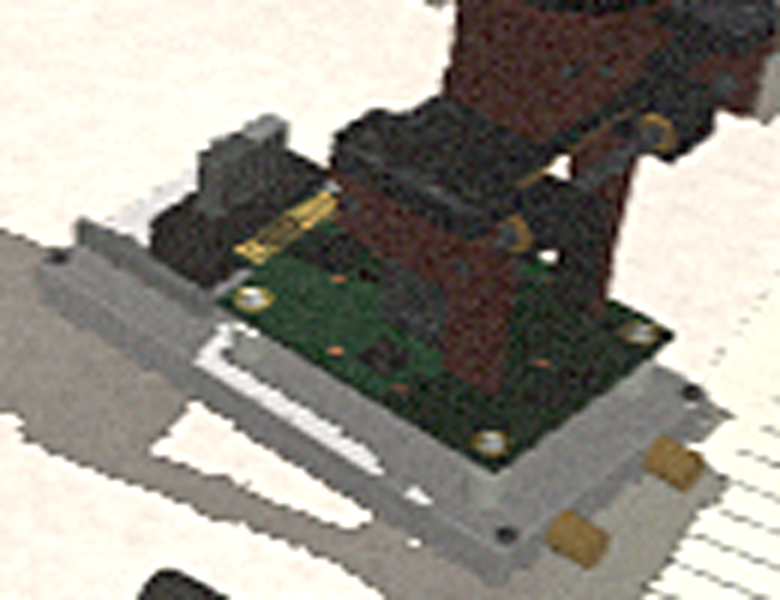

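```bash
python3 -m crank '0 0 5 0; 0 0 8 0; 0 0 9 0; 0 0 9 0'; python3 -m crank '0 0 1 0; 0 0 2 0; 0 0 2 0'; python3 -m crank '0 0 1 0; 0 0 2 0; 0 0 2 0'
```

```text
t: 16.0
ee_pos: [619.4, 181.4, 46.4]
tcp_rot: [0.714, 0.7, 0.0, 0.0]
ft_force: [-0.0, 0.6, 0.2]
opening: 54.1
t: 16.38
ee_pos: [619.6, 181.4, 45.9]
tcp_rot: [0.714, 0.7, 0.0, 0.0]
ft_force: [-3.1, -1.1, 6.4]
opening: 53.7
t: 16.75
ee_pos: [619.7, 181.5, 45.3]
tcp_rot: [0.714, 0.7, 0.001, 0.001]
ft_force: [-5.3, -1.4, 12.7]
opening: 53.8
```

```bash
python3 -m crank '0 0 1 0; 0 0 2 0; 0 0 2 0'; python3 -m crank '0 0 1 0; 0 0 2 0; 0 0 2 0'
```

```text
t: 17.12
ee_pos: [619.9, 181.6, 44.5]
tcp_rot: [0.714, 0.7, 0.001, 0.001]
ft_force: [-8.3, -1.5, 17.0]
opening: 54.1
t: 17.5
ee_pos: [620.1, 181.6, 43.4]
tcp_rot: [0.714, 0.7, 0.001, 0.001]
ft_force: [-9.1, -2.2, 20.3]
opening: 54.0
```

```bash
python3 -m crank '0 0 1 0; 0 0 2 0; 0 0 2 0'; python3 -m crank '0 0 1 0; 0 0 2 0; 0 0 2 0'
```

```text
t: 17.88
ee_pos: [620.6, 181.7, 39.5]
tcp_rot: [0.714, 0.7, 0.002, 0.001]
ft_force: [-2.3, -0.2, 10.8]
opening: 53.9
t: 18.25
ee_pos: [620.6, 181.7, 39.3]
tcp_rot: [0.714, 0.7, 0.002, 0.001]
ft_force: [-6.4, -2.0, 17.1]
opening: 54.0
```

The +x end snapped down, with a 4 mm drop. Next is the -x end.

```bash
python3 -m crank '0 0 -10 0; 0 0 -22 0; 0 0 -22 0; 0 0 -22 0'; python3 -m crank '0 -25 0 0; 0 -50 0 0; 0 -76 0 0; 0 -76 0 0; 0 -76 0 0'
python3 - <<'E'
from h import *
eyes.camera("top")
go(581.4-38,182.2+.7,46,1.553); st=bot.state(); print(st["ft_force"].round(1),st["opening"])
s=eyes.camera("scene");np.save("scene5.npy",s);cv2.imwrite("pics/n.png",cv2.convertScaleAbs(cv2.resize(s[95:195,250:380,::-1],None,fx=6,fy=6,interpolation=cv2.INTER_CUBIC),alpha=1.7))
E
```

```text
t: 18.75
ee_pos: [619.3, 181.4, 55.8]
tcp_rot: [0.714, 0.7, -0.0, -0.0]
ft_force: [-0.1, -0.6, 0.1]
opening: 54.4
t: 19.38
ee_pos: [544.0, 182.9, 56.2]
tcp_rot: [0.714, 0.7, 0.0, 0.0]
ft_force: [-0.8, -0.1, 0.4]
opening: 54.2
at [544.1 182.8  56.2] yaw 1.5509 -> rows [ 0.1 -0.7 10.2] spin -0.0021 or 6.2811
[ 0.2 -0.5  0.4] 54.05567242462478
```

View pics/n.png

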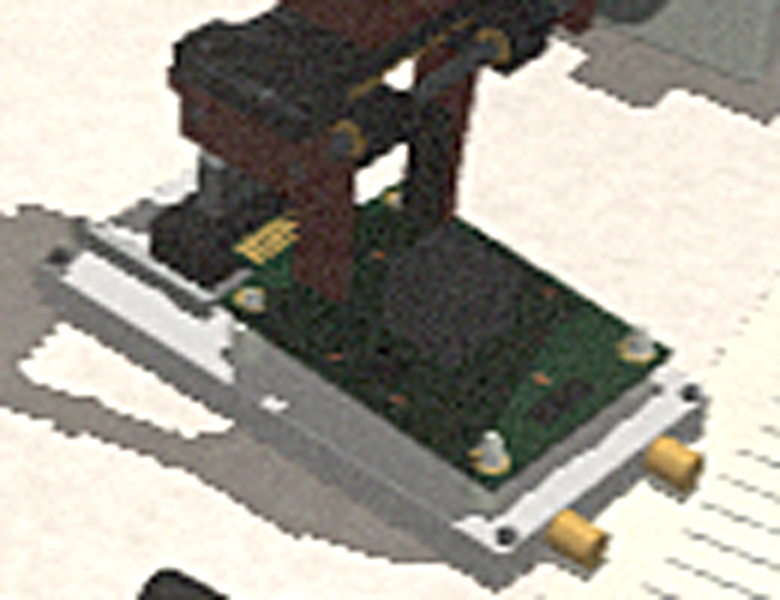

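```bash
python3 -m crank '0 -0.5 5 0; 0 -0.5 9 0; 0 -0.5 11 0; 0 -0.5 11 0'; python3 -m crank '0 0 1 0; 0 0 2 0; 0 0 2 0'; python3 -m crank '0 0 1 0; 0 0 2 0; 0 0 2 0'
```

```text
t: 19.98
ee_pos: [542.9, 182.9, 45.2]
tcp_rot: [0.714, 0.7, -0.0, -0.0]
ft_force: [0.5, -0.1, 0.4]
opening: 53.9
t: 20.35
ee_pos: [543.2, 183.0, 44.7]
tcp_rot: [0.714, 0.7, 0.0, 0.0]
ft_force: [-2.3, -1.2, 6.5]
opening: 54.1
t: 20.72
ee_pos: [543.4, 183.1, 43.9]
tcp_rot: [0.714, 0.7, 0.001, 0.001]
ft_force: [-4.1, -1.8, 11.7]
opening: 54.0
```

```bash
python3 -m crank '0 0 1 0; 0 0 2 0; 0 0 2 0'
python3 - <<'E'
from h import *
st=bot.state(); print(st["ft_force"].round(1),st["moment"].round(2))
E
```

```text
t: 21.1
ee_pos: [543.7, 183.2, 42.9]
tcp_rot: [0.714, 0.7, 0.001, 0.001]
ft_force: [-6.0, -1.6, 14.1]
opening: 54.5
[-6.  -1.6 14.1] [-0.31  1.17 -0.05]
```

```bash
python3 -m crank '0 0 1 0; 0 0 2 0; 0 0 2 0'; python3 -m crank '0 0 1 0; 0 0 2 0; 0 0 2 0'
```

```text
t: 21.48
ee_pos: [543.8, 183.2, 41.7]
tcp_rot: [0.714, 0.7, 0.002, 0.001]
ft_force: [-7.6, -2.0, 19.0]
opening: 54.0
t: 21.85
ee_pos: [543.7, 183.2, 37.3]
tcp_rot: [0.714, 0.7, 0.001, 0.001]
ft_force: [-2.1, 0.6, 8.4]
opening: 53.5
```

```bash
python3 -m crank '0 0 1 0; 0 0 2 0; 0 0 2 0';python3 -m crank '0 0 1 0; 0 0 2 0; 0 0 2 0'; python3 -m crank '0 0 -10 0; 0 0 -25 0; 0 0 -26 0; 0 0 -26 0';  python3 -m crank '0 25 0 0; 0 50 0 0; 0 76 0 0; 0 76 0 0; 0 76 0 0'
python3 - <<'E'
from h import *
eyes.camera("top")
go(619.4,181.5,38,1.553)
for n in ("top","scene"): np.save(n+"6.npy",eyes.camera(n))
s=np.load("scene6.npy");t=np.load("top6.npy")
cv2.imwrite("pics/o.png",cv2.convertScaleAbs(cv2.resize(s[95:195,250:380,::-1],None,fx=6,fy=6,interpolation=cv2.INTER_CUBIC),alpha=1.7))
E
```

```text
t: 22.22
ee_pos: [543.8, 183.2, 37.2]
tcp_rot: [0.714, 0.7, 0.001, 0.001]
ft_force: [-7.4, -1.1, 17.9]
opening: 54.0
t: 22.6
ee_pos: [543.9, 183.2, 37.2]
tcp_rot: [0.714, 0.7, 0.002, 0.001]
ft_force: [-10.8, -3.9, 26.1]
opening: 53.7
t: 23.1
ee_pos: [542.8, 182.9, 56.9]
tcp_rot: [0.714, 0.7, -0.0, -0.0]
ft_force: [0.6, 0.2, 0.0]
opening: 54.1
t: 23.72
ee_pos: [618.0, 181.4, 56.4]
tcp_rot: [0.714, 0.7, -0.001, -0.001]
ft_force: [-0.5, -0.4, 0.3]
opening: 53.8
at [618.  181.5  56.8] yaw 1.5513 -> rows [ 0.1  1.5 18.8] spin -0.0017 or 6.2815
```

View pics/o.png

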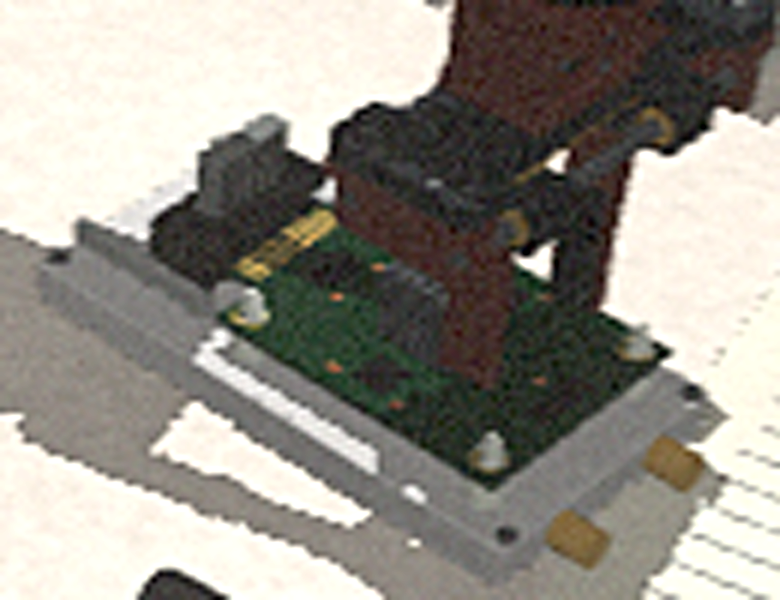

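```bash
python3 -m crank '0 1 8 0; 0 1 16 0; 0 1 20 0; 0 1 20 0'; python3 -m crank '0 0 1 0; 0 0 2 0; 0 0 2 0';python3 -m crank '0 0 1 0; 0 0 2 0; 0 0 2 0'; python3 -m crank '0 0 1 0; 0 0 2 0; 0 0 2 0'
```

```text
t: 24.38
ee_pos: [619.6, 181.4, 37.4]
tcp_rot: [0.714, 0.7, -0.0, -0.0]
ft_force: [-1.8, -0.4, 2.3]
opening: 53.8
t: 24.75
ee_pos: [619.6, 181.4, 37.3]
tcp_rot: [0.714, 0.7, 0.0, 0.0]
ft_force: [-6.4, -1.6, 10.7]
opening: 54.2
t: 25.12
ee_pos: [619.7, 181.4, 37.2]
tcp_rot: [0.714, 0.7, 0.0, 0.0]
ft_force: [-9.9, -1.6, 16.5]
opening: 54.0
t: 25.5
ee_pos: [619.7, 181.4, 37.2]
tcp_rot: [0.714, 0.7, 0.001, 0.0]
ft_force: [-14.5, -3.2, 26.0]
opening: 54.0
```

```bash
python3 -m crank '0 0 -15 0; 0 0 -40 0; 0 0 -65 0; 0 0 -80 0; 0 0 -80 0'; python3 -m crank '0 -40 0 0; 0 -85 0 0; 0 -130 0 0; 0 -172 0 0; 0 -172 0 0' 0
python3 - <<'E'
from h import *
eyes.camera("top")
go(447,184.2,54,1.553); print(bot.state()["opening"])
for n in ("top","scene"): np.save(n+"7.npy",eyes.camera(n))
s=np.load("scene7.npy");t=np.load("top7.npy")
cv2.imwrite("pics/p.png",cv2.convertScaleAbs(cv2.resize(s[95:195,250:380,::-1],None,fx=6,fy=6,interpolation=cv2.INTER_CUBIC),alpha=1.7))
cv2.imwrite("pics/p2.png",cv2.convertScaleAbs(cv2.resize(t[160:300,90:210,::-1],None,fx=4,fy=4,interpolation=cv2.INTER_CUBIC),alpha=1.7))
E
```

```text
t: 26.12
ee_pos: [620.7, 181.5, 112.5]
tcp_rot: [0.714, 0.7, 0.001, 0.001]
ft_force: [-0.3, 0.4, 0.3]
opening: 54.2
t: 26.75
ee_pos: [445.6, 184.8, 109.9]
tcp_rot: [0.714, 0.701, -0.001, -0.0]
ft_force: [0.4, 0.3, -0.0]
opening: 7.6
at [447.1 184.8 110.4] yaw 1.5519 -> rows [-0.6 -0.1 56.4] spin -0.0011 or 6.2821
3.2571898465887603
```

View pics/p.png

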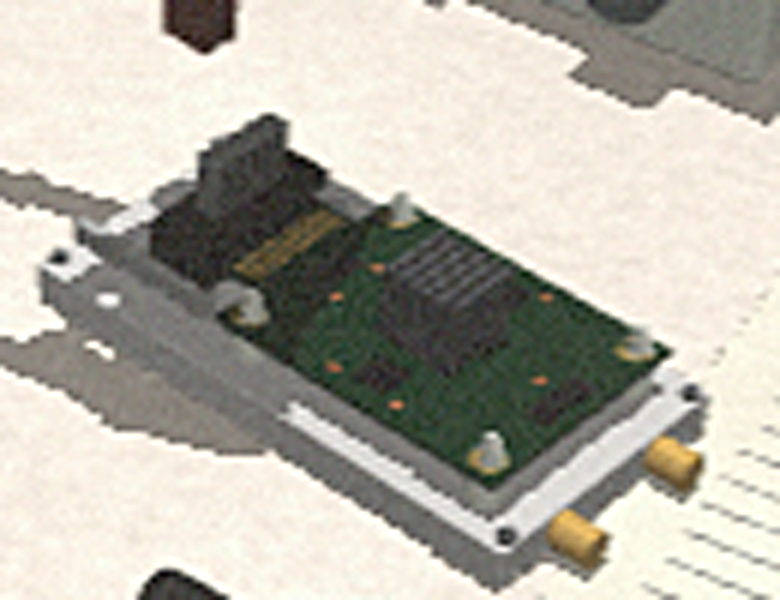

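View pics/p2.png

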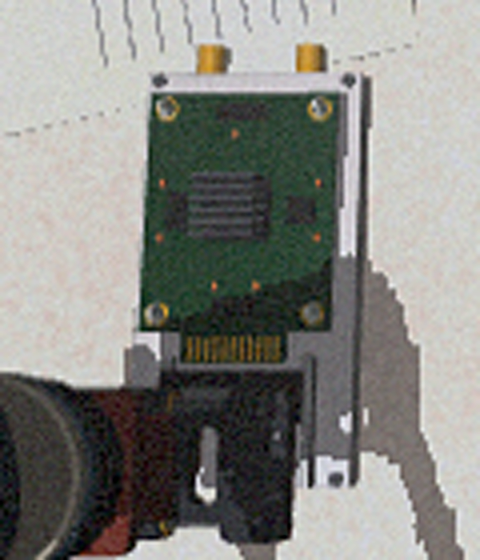

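All four pins stand clearly through the board and it lies level. In the scene crop the pins are at (400, 210), (248, 300), (638, 345) and (490, 450). Next I drop the closed fingers behind the fin and push.

```bash
python3 -m crank '-0.5 0 20 0; -0.5 0 40 0; -0.5 0 55 0; -0.5 0 56 0; -0.5 0 56 0'
python3 - <<'E'
from h import *
eyes.camera("top")
go(447,184.2,54,1.553); print(bot.state()["opening"],bot.state()["ft_force"])
for n in ("top","scene"): np.save(n+"8.npy",eyes.camera(n))
s=np.load("scene8.npy")
cv2.imwrite("pics/q.png",cv2.convertScaleAbs(cv2.resize(s[85:185,240:370,::-1],None,fx=6,fy=6,interpolation=cv2.INTER_CUBIC),alpha=1.7))
E
```

```text
t: 27.52
ee_pos: [448.1, 184.3, 55.5]
tcp_rot: [0.714, 0.7, 0.0, 0.0]
ft_force: [0.1, -0.7, 0.3]
opening: 0.4
at [448.4 184.4  56. ] yaw 1.5512 -> rows [-0.3 -1.4  2. ] spin -0.0018 or 6.2813
0.4537299808835423 [ 0.47742496 -0.4680835   0.11415714]
```

View pics/q.png

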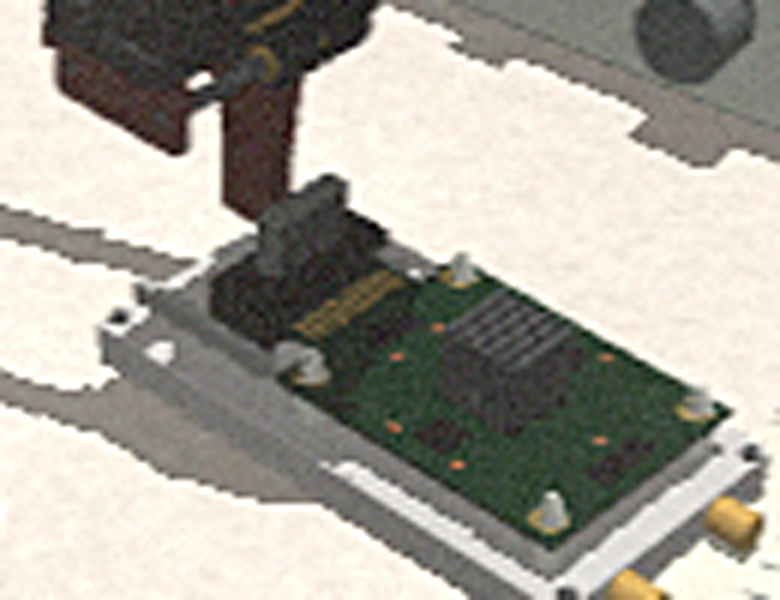

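```bash
python3 -m crank '-0.3 3 1.5 0; -0.3 6 1.5 0; -0.3 9 1.5 0; -0.3 12 1.5 0; -0.3 12 1.5 0';  python3 -m crank '0 2 0 0; 0 4 0 0; 0 6 0 0; 0 6 0 0'
```

```text
t: 28.3
ee_pos: [460.1, 183.8, 53.8]
tcp_rot: [0.714, 0.7, -0.0, -0.0]
ft_force: [-0.9, -0.0, 1.0]
opening: 0.4
t: 28.8
ee_pos: [466.2, 183.6, 53.8]
tcp_rot: [0.714, 0.7, 0.0, 0.0]
ft_force: [-2.5, 1.1, 0.6]
opening: 0.5
```

```bash
python3 -m crank '0 2 0 0; 0 4 0 0; 0 6 0 0; 0 7 0 0; 0 7 0 0';  python3 -m crank '0 1 0 0; 0 2 0 0; 0 2 0 0'; python3 -m crank '0 1 0 0; 0 2 0 0; 0 2 0 0'
```

```text
t: 29.42
ee_pos: [473.1, 183.5, 53.8]
tcp_rot: [0.714, 0.7, 0.0, 0.0]
ft_force: [-1.6, -0.3, 0.9]
opening: 0.3
t: 29.8
ee_pos: [475.0, 183.5, 53.8]
tcp_rot: [0.714, 0.7, 0.0, 0.0]
ft_force: [-2.4, 0.1, 1.3]
opening: 0.4
t: 30.18
ee_pos: [475.5, 183.5, 53.9]
tcp_rot: [0.714, 0.7, -0.001, -0.001]
ft_force: [-9.8, 0.6, 5.4]
opening: 0.5
```

```bash
python3 -m crank '0 1 0 0; 0 2 0 0; 0 2 0 0'; python3 -m crank '0 -5 0 0; 0 -14 0 0; 0 -16 -2 0; 0 -16 -20 0; 0 -16 -45 0'; python3 -m crank '0 -8 -30 0; 0 -16 -60 0; 0 -25 -80 0; 0 -25 -80 0'
python3 - <<'E'
from h import *
eyes.camera("top")
for n in ("top","scene"): np.save(n+"9.npy",eyes.camera(n))
s=np.load("scene9.npy");t=np.load("top9.npy")
cv2.imwrite("pics/r.png",cv2.convertScaleAbs(cv2.resize(s[95:195,250:380,::-1],None,fx=6,fy=6,interpolation=cv2.INTER_CUBIC),alpha=1.7))
cv2.imwrite("pics/r2.png",cv2.convertScaleAbs(cv2.resize(t[160:300,90:210,::-1],None,fx=4,fy=4,interpolation=cv2.INTER_CUBIC),alpha=1.7))
cv2.imwrite("pics/r3.png",cv2.convertScaleAbs(cv2.resize(t[:,:,::-1],None,fx=1.5,fy=1.5,interpolation=cv2.INTER_CUBIC),alpha=1.3))
E
```

```text
t: 30.55
ee_pos: [475.6, 183.5, 53.9]
tcp_rot: [0.714, 0.7, -0.003, -0.003]
ft_force: [-17.8, -0.9, 9.9]
opening: 0.7
t: 31.18
ee_pos: [462.9, 183.6, 100.0]
tcp_rot: [0.714, 0.7, -0.0, 0.0]
ft_force: [-0.0, -0.7, 0.3]
opening: 0.5
t: 31.68
ee_pos: [439.0, 184.6, 182.2]
tcp_rot: [0.714, 0.7, 0.003, 0.001]
ft_force: [-0.9, 0.2, -0.2]
opening: 0.2
```

View pics/r.png

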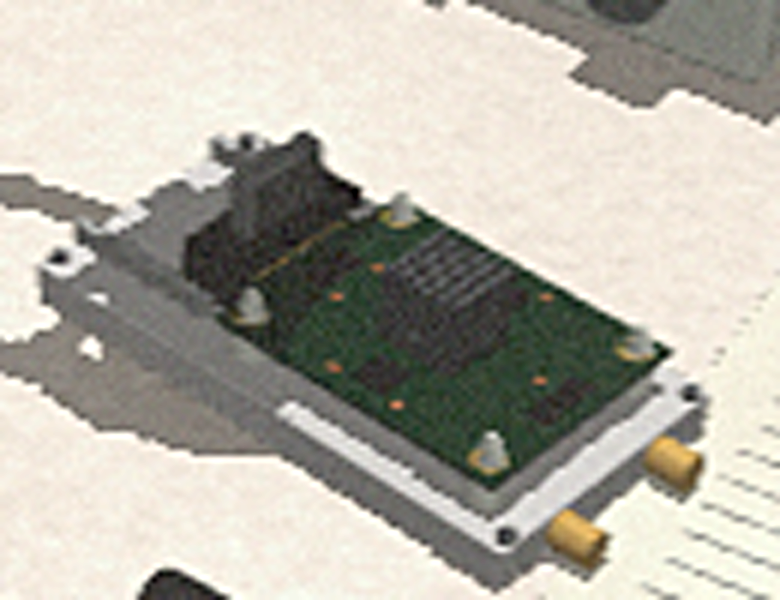

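View pics/r2.png

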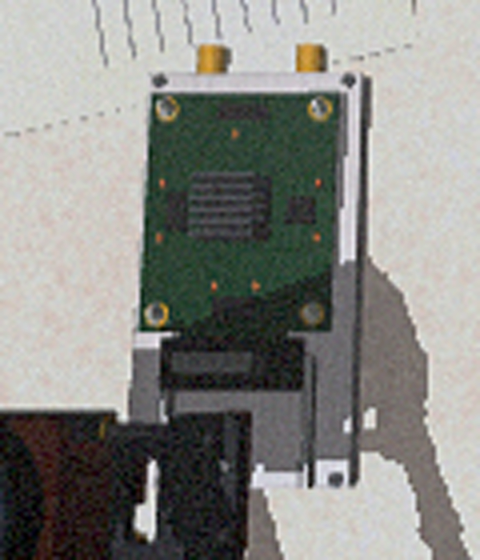

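View pics/r3.png

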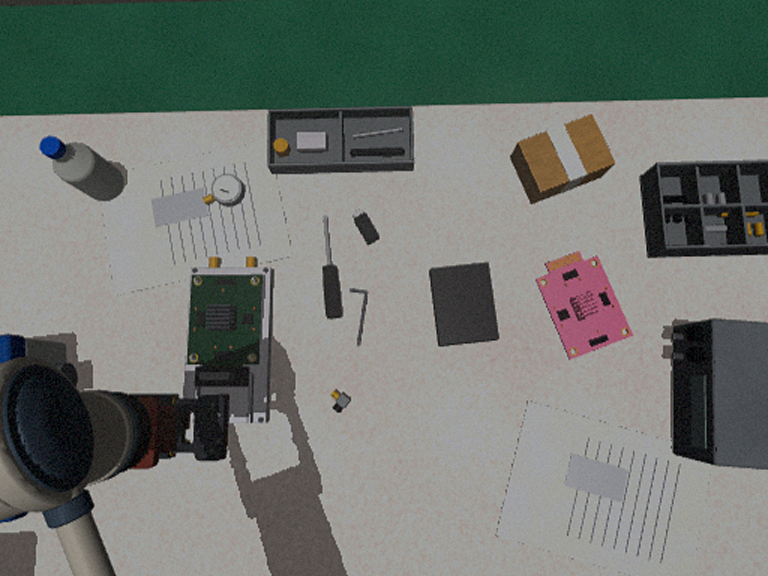

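Run:
```python
from h import *
np.set_printoptions(precision=1,suppress=True)
t0=np.load("t0.npy").astype(float).mean(2);t9=np.load("top9.npy").astype(float).mean(2);t7=np.load("s0.npy")
# register shift of dark connector block & fin along rows: column-averaged profile
for lab,t in(("before",t0),("after",t9)):
    print(lab,[(r,int(t[r,137:151].mean())) for r in range(236,272)])
for n,a,b in(("scene","s0.npy","scene9.npy"),):
    tile(np.load(a),[(120,291)],24,11,"pics/u0.png",1);tile(np.load(b),[(124,297)],24,11,"pics/u1.png",1)
a=cv2.imread("pics/u0.png");b=cv2.imread("pics/u1.png");cv2.imwrite("pics/u.png",cv2.resize(np.hstack([a,b]),(800,400)))
```

```text
before [(236, 110), (237, 109), (238, 110), (239, 109), (240, 110), (241, 110), (242, 109), (243, 110), (244, 109), (245, 110), (246, 110), (247, 109), (248, 109), (249, 111), (250, 113), (251, 88), (252, 47), (253, 30), (254, 29), (255, 26), (256, 25), (257, 59), (258, 65), (259, 65), (260, 67), (261, 66), (262, 36), (263, 28), (264, 29), (265, 24), (266, 107), (267, 114), (268, 112), (269, 112), (270, 112), (271, 112)]
after [(236, 26), (237, 25), (238, 25), (239, 23), (240, 21), (241, 19), (242, 20), (243, 20), (244, 17), (245, 19), (246, 17), (247, 15), (248, 34), (249, 35), (250, 35), (251, 37), (252, 39), (253, 24), (254, 15), (255, 18), (256, 12), (257, 31), (258, 60), (259, 60), (260, 60), (261, 60), (262, 57), (263, 26), (264, 17), (265, 22), (266, 21), (267, 19), (268, 22), (269, 24), (270, 21), (271, 18)]
```

View pics/u.png

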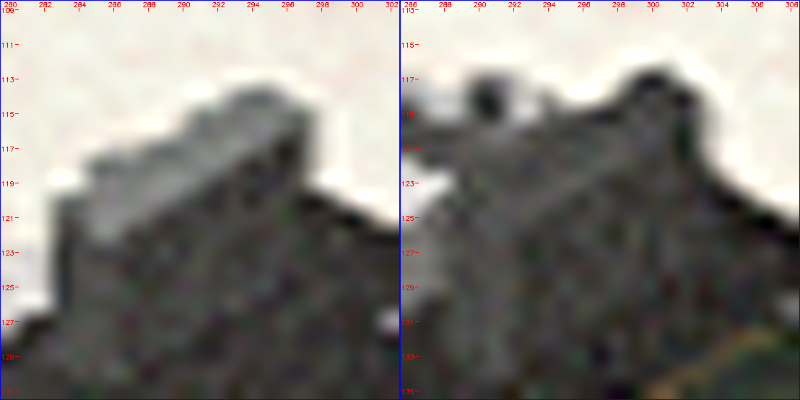

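Run:
```python
from h import *
np.set_printoptions(precision=1,suppress=True)
b=np.array([582,182.1,0]); yaw=-.018
def base(P): d=P-b; c,s=np.cos(yaw),np.sin(yaw); return np.array([c*d[0]+s*d[1],-s*d[0]+c*d[1],P[2]])
for l,r in(("fin before",(256.5+261.7)/2),("fin after",(247.5+252.6)/2)): print(l,base(at_z("top",(r,143.5),76)))
for l,p in(("s before R tip-edge",(115,297)),):pass
# scene: fin top ridge right corner (front/back) before (113.5,295.5) after(116.8,301.5)
for l,p in(("before",(114.3,297)),("after",(117.6,302.5))): print(l,base(at_z("scene",p,76)))
for x in(-111,-89):
    for n in("top","scene"):
        c,s=np.cos(yaw),np.sin(yaw)
        print(x,n,[proj(n,b+[c*(x+u)-s*v,s*(x+u)+c*v,76]).round(1).tolist() for u in(-6,6) for v in(-22,22)])
```

```text
fin before [-107.9   -3.7   76. ]
fin after [-88.4  -2.8  76. ]
before [-104.1   20.1   76. ]
after [-85.8  19.4  76. ]
-111 top [[263.3, 151.7], [263.4, 131.5], [257.7, 152.0], [257.8, 131.8]]
-111 scene [[119.4, 281.1], [111.8, 293.6], [121.5, 284.8], [113.8, 297.2]]
-89 top [[253.0, 152.2], [253.1, 132.0], [247.5, 152.4], [247.6, 132.3]]
-89 scene [[123.3, 287.9], [115.5, 300.3], [125.5, 291.7], [117.6, 304.1]]
```

Measured in the top view, the fin is 88.4 mm behind the base's origin (home is 89 mm), with its edges at rows 247.4 to 252.6 (predicted 247.5 to 253.0). The push also ended on a hard stop. The screwdriver, hex key, fitting and coil are at the same pixels as at the start, and the arm is clear, so I'm handing in.

```bash
python3 -m crank '0 0 0 0; 0 0 0 0'
python3 - <<'E'
from station import hand_in
print(hand_in())
E
```

```text
t: 32.08
ee_pos: [437.8, 184.0, 177.9]
tcp_rot: [0.714, 0.7, -0.001, -0.0]
ft_force: [-0.5, 1.0, 0.7]
opening: 0.7
the job is handed in; nothing more can be done
None
```

The board is clicked home on all four standoffs and the connector is pushed fully onto its tongue. I handed the job in at 32.1 s; no verdict is reported.

I lifted the green board by its heatsink, turned it about half a turn, and laid it on the barbs with the tongue towards the connector. I pressed the +x end and then the -x end until each snapped down, then pressed each again with about 26 N. The connector was pushed home from behind its fin.

**Last checks:**
- **Board:** under the final presses the fingertips stopped at 37.2 mm at both ends; a board that is home has its top at 37 mm. The pictures show all four pins standing through the board.
- **Connector:** the push ended on a hard stop at about 18 N. In the top picture, taken after release, the fin is 88.4 mm from the base's origin; 89 mm is home.
- **Surroundings:** by eye, the screwdriver, hex key, fitting, coil and pink board are at the same picture positions as at the start, and the arm was clear of everything.

**Disagreements:**
- The networks' post positions were 3 to 5 pixels off the pictures, so I used my own pixel readings instead.
- The connector's measured travel was about 19.5 mm rather than 22 mm. Before the push its fin measured 107.9 mm from the origin, not 111 mm, so either it started slightly forward or that reading was off. I relied on the hard stop and the final position.

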